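Refit the front cover of the soap dispenser

TASK

The steel push dispenser has been taken off its wall plate and lies on its back with a new refill in place. Put its loose front cover back on: holding it at a slant, hook its lip under the header into the slot at the paddle end, then swing it down and press the other end until the spring catch snaps over it and the cover lies flat and fully home. Leave the other things on the counter where they are.

Things in the scene. Friction and masses are not known exactly. Their poses are not given: they have to be found in the camera images.
- dispenser: Brushed-steel push dispenser, 207 x 76 x 72 mm high, lying on its back, open side up; does not move. Origin on the counter under its middle; +x points along its length to the end with the spring catch, -x to the end with the black paddle (83 mm high, x = -100 to -66 mm) and nozzle; z up. At the start the paddle end is nearer the robot (yaw within 0.4 rad).
- seat (a point): Nominal place of the cover's origin when home (dispenser x +10, z +60 mm; parallel axes; 3 mm play in x and y, the catch mostly leaves it 3 mm nearer the paddle). The open bay runs from dispenser x = -61.5 to +81 mm, 68 mm wide between 4 mm walls whose rolled tops are at 72 mm, level with the seated cover's top. The cover rests on side ledges at z = 64 mm; the white refill ends at 49 mm.
- slot (a point): Middle of the mouth of the slot at the paddle end: dispenser x = -61.5, y = 0, z = 58 mm, dispenser's axes. The mouth is 56 mm wide and 16 mm high (z = 50 to 66 mm), 24 mm deep, and opens towards dispenser +x. Above it is the 6 mm thick header (z = 66 to 72 mm), whose edge is at the mouth.
- catch_nose (a point): Tip of the steel spring catch, underside of its nose: dispenser x = +70, z = 73.5 mm at rest. The nose is 26 mm wide and overhangs the seated cover's end by 4 to 8 mm; above it a 60-degree ramp rises to z = 94 mm at x = 81 mm. A cover hooked in the slot and let go rests with its end on this ramp, about 4 to 12 degrees open.
- catch (a joint): Travel of the spring catch, m: 0 at rest (latched or empty), up to 0.014 as the cover's end pushes it out along dispenser +x. Spring 2.5 N at rest, 350 N/m. Pressing the cover past it takes about 8 to 14 N down near the cover's plain end; then it snaps back to 0 over the cover.
- cover: Loose steel cover, 0.11 to 0.22 kg, lying face up: flat tray 136 long (x -68 to +68 mm) x 62 wide (y) x 8 thick (z 4 to 12 mm) on two 4 mm ribs, thin dark window along its top. Origin: middle of the tray at the ribs' underside (on the counter at the start). At the -x end a lip 44 wide, 4 thick (z 0 to 4 mm) sticks out 16 mm; the +x end is plain. Grip it across its 62 mm width.
- cover_lip (a point): Middle of the lip's free edge, cover x = -84, y = 0, z = +2 mm; axes of the cover.
- cover_end (a point): Middle of the top edge of the plain end, cover x = +68, y = 0, z = +12 mm; axes of the cover. The catch goes over this edge.
- trimmer: Bystander: black beard trimmer, 165 x 40 x 34 mm, lying along its x; origin under its middle.
- comb: Bystander: wooden comb, 170 x 38 x 6 mm, lying flat along its x; origin under its middle.
- brush_holder: Bystander: round green silicone brush holder, 76 mm across, 95 mm high, with a brush standing in it up to 190 mm; origin under its middle.
- mirror: Bystander: round tortoiseshell acrylic mirror 120 mm across on a hinged stand with a 96 mm round foot, 165 mm high; origin under the foot.
Things that resemble listed ones, but are neither listed nor needed, are in the scene too. Of the things like the cover, leave any that is red; of the rest the larger one is meant.

How it is judged (in metres and radians):
On the way:
1. the lip is hooked in the slot under the header while the cover still stands open at a slant (more than 4 degrees) (x of cover_lip in the frame of slot between -0.022 and -0.005 m and z of cover_lip in the frame of slot between -0.009 and 0.008 m and y of cover_lip in the frame of slot between -0.009 and 0.009 m and angle between the z axis of cover and the z axis of dispenser, either way round above 0.07 rad), for 0.2 s.
At the end, for the whole second after the job is handed in: The cover lies flat in the dispenser (within 2 degrees), its lip at least 6 mm inside the slot, its plain end level with the side walls (within 2.5 mm) beneath the nose of the catch, the catch sprung back (within 2 mm of rest), the cover at rest (x of cover_lip in the frame of slot below -0.006 m and z of cover_lip in the frame of slot between -0.004 and 0.008 m and z of cover_end in the frame of dispenser between 0.0695 and 0.0745 m and x of cover_end in the frame of dispenser above 0.0725 m and y of cover_end in the frame of dispenser between -0.006 and 0.006 m and angle between the z axis of cover and the z axis of dispenser, either way round below 0.035 rad and value of joint catch below 0.002 m and linear speed of cover below 0.01 m/s); the robot touches nothing.
It fails at once if a bystander (trimmer, comb, brush holder, mirror) is moved more than 25 mm (distance of any of trimmer, comb, brush_holder, mirror from where it was at the start of the episode above 0.025 m).
It also fails if it takes over 46 s, if anything falls off the work surface, if the arm or the gripper's body presses on something with over 40 N, if the wrist force passes 120 N, or if a joint passes its speed limit or range.

ROBOT

A 6-joint arm with a two-finger parallel gripper is mounted at the origin on the work surface. World frame = base frame: x ahead of the robot, y to its left, z up, the work surface at z = 0. Lengths are in m, angles in degrees, forces in N, time in s.
With the tool pointing down it reaches from about 0.375 to 0.9 m from the base axis. Payload 3.1 kg.
Tool frame: the origin (TCP) lies at the very end of the fingers, on their centre line; the grasp point (between the pads) lies 19 mm behind it (bot.grip_point_offset is the distance from the TCP to the grasp point, in m); z points along the fingers, x is the direction in which the jaws open and shut, and the axes are right-handed (so a half turn about z gives the same grasp; the last joint's range is limited). The gripper opens to 87 mm and grips with 3 to 60 N. Pads are 19 mm wide; open, the fingers measure 117 mm over their backs; the gripper's body (75 mm by 190 mm) begins 51 mm behind the grasp point.
Start: joints at [-74.914, 30.224, 82.088, -0, 67.689, -10.227], TCP at [0.267, -0.565, 0.223] pointing down, gripper open.
Joint ranges: [-176.69, 176.69], [-43.24, 126.21], [12.49, 139.97], [-82, 262], [0, 151.66], [-163.58, 163.58]. Speed limits (degrees/s): [159.86, 159.86, 180, 180, 180, 180].

INTERFACE

Orientations are given as a 3x3 rotation matrix whose columns are the frame's x, y, z axes.
In Python, from rig import bot, capture, recognise, place_of gives the robot as it stands.
- The arm moves only by the tool send_rows, never from a script. Its argument "motion" is a list of rows, each a list of 2 entries, a list of its own where there are three numbers: the shift along the tool's x, y, z in mm, then the turn about the tool's z in rad. A call has exactly 5 rows; each row shifts and turns the pose as measured when the row begins, along the tool's axes as they then stand; what a row does not reach is not made up. A row lasts 1/12 s, in which the tool goes at most 41.7 mm and 7.16 degrees, less where a joint would pass 70% of its speed; a pose out of reach is approached as far as the arm can. A call with a gripper value outside its range is refused whole. "gripper" is the closure, from 0 (fully open) to 1 (shut), set as the call begins (left out, the last holds). The fingers move at their own pace and stop on an object; the grip force is fixed at half the most. Time passes only in rows, so rows that do not move let the fingers close, or fill a call up. It gives the time, the measured TCP pose, the force and the opening at its end, in the units of the state.
- bot.read_state(): the state, without advancing time (a new reading comes with each control period).
- capture(name): name is "scene" or "top"; returns a dict with "image" (384x512x3 uint8, blue, green, red), "fx", "fy", "cx", "cy" (pixels), "rvec" (rotation vector, rad) and "tvec" (3), from world to camera coordinates, as OpenCV has them. Camera axes: x right, y down, z forward; pixel columns grow to the right and rows downward; lengths in m; the calibration is good to about 2 mm. A picture is of the moment at which its call begins. There is no depth.
- bot.hand_in(): hands the job in, once; it reports no verdict.
Trained networks look in the newest picture that a camera, given by its name, has taken for a name from the list of things; names that differ only in an ending like _2 or _b are one class to them, and where a whole thing is asked for, a point or a joint stands for the part that bears it (a point fixed in the world has none). Each returns a list of dicts, best first, with "p" (0 to 1); they miss things now and then, are a little off and sometimes report something else, mostly with a low value. They report only what shows in the picture. A call takes as long as a camera call. They do not tell look-alikes from the thing itself.
- recognise(camera, target): "xy" ([column, row] in pixels, amid what is visible of it).
- place_of(camera, target): "xy" ([column, row] in pixels: a listed point, or the origin of a listed thing).
The state is a dict: "time_s": time; "joint_positions": joint angles; "qvel": joint speeds; "tau": joint torques, N m; "position": TCP position; "tcp_rot": TCP orientation; "force": force on the tool from outside, world axes, zero at the start; "moment": the same for the moment, N m; "opening": opening from 0.0 (shut) to 1.0 (fully open).
Only numpy, scipy, OpenCV 4.12 (cv2) and the standard library are available. Lean on these libraries where they do the work, as an engineer would, in place of code of your own. Each camera call takes 0.05 s, during which the arm holds its last target.

## Working session

There is one attempt and no reset: what is moved stays moved. The work goes in short steps, Python scripts to look and compute and a tool call to move; the robot and the scene stay as the last step left them, time stands still between calls to the robot, and variables do not carry over. Pictures are saved under pics/ and viewed, and the job is handed in when it is done.

Besides the shell and the picture viewer there is one more tool, called after "Call:" by a JSON object that holds its "fn" and its "kwargs", one argument or row to a line. send_rows: Moves the arm, as the interface text tells. Its arguments: {"type":"object","properties":{"motion":{"type":"array","items":{"type":"array"}},"gripper":{"type":"number"}},"required":["motion"]}

```bash
mkdir -p pics; ls
cat > h.py <<'E'
import numpy as np, cv2
from rig import bot, capture, recognise, place_of
def proj(c,P):
    K=np.array([[c['fx'],0,c['cx']],[0,c['fy'],c['cy']],[0,0,1.]])
    return cv2.projectPoints(np.float64(P).reshape(-1,1,3),np.float64(c['rvec']),np.float64(c['tvec']),K,None)[0].reshape(-1,2)
def ray(c,uv,z):
    R=cv2.Rodrigues(np.float64(c['rvec']))[0];t=np.float64(c['tvec']).ravel()
    o=-R.T@t; d=R.T@np.array([(uv[0]-c['cx'])/c['fx'],(uv[1]-c['cy'])/c['fy'],1])
    return o+d*(z-o[2])/d[2]
E
python3 - <<'E'
from h import *
import pickle
for n in ('scene','top'):
    c=capture(n); cv2.imwrite(f'pics/{n}0.png',c['image']); pickle.dump(c,open(f'{n}0.pkl','wb'))
    R=cv2.Rodrigues(np.float64(c['rvec']))[0]; print(n,c['fx'],-R.T@np.ravel(c['tvec']),R[2])
    for t,z in (('dispenser',0),('cover',0),('cover_lip',.002),('cover_end',.012),('slot',.058),('catch_nose',.0735),('trimmer',0),('comb',0),('brush_holder',0),('mirror',0)):
        print(t,[(round(d['p'],2),np.round(d['xy']).tolist(),np.round(ray(c,d['xy'],z)[:2],3).tolist()) for d in place_of(n,t)])
s=bot.read_state();print(s['time_s'],s['position'],s['tcp_rot'],s['opening'],bot.grip_point_offset)
E
```

```text
pics
scene 376.4437459852274 [ 0.89743911 -0.43137012  0.83940532] [-0.33929878  0.51631741 -0.78631589]
dispenser [(0.62, [201.0, 289.0], [0.588, -0.185]), (0.56, [179.0, 255.0], [0.486, -0.142]), (0.37, [202.0, 282.0], [0.577, -0.17]), (0.19, [281.0, 295.0], [0.756, -0.1])]
cover [(0.92, [265.0, 175.0], [0.536, 0.199]), (0.8, [213.0, 142.0], [0.324, 0.232]), (0.74, [297.0, 146.0], [0.561, 0.353]), (0.69, [246.0, 235.0], [0.599, -0.006])]
cover_lip [(0.94, [240.0, 167.0], [0.456, 0.187]), (0.92, [215.0, 128.0], [0.291, 0.287]), (0.75, [315.0, 146.0], [0.608, 0.38])]
cover_end [(0.86, [210.0, 158.0], [0.364, 0.163]), (0.7, [292.0, 175.0], [0.608, 0.231]), (0.6, [279.0, 143.0], [0.511, 0.324])]
slot [(0.63, [180.0, 258.0], [0.522, -0.167])]
catch_nose [(0.76, [211.0, 299.0], [0.645, -0.214])]
trimmer [(0.72, [246.0, 235.0], [0.597, -0.004])]
comb [(0.82, [183.0, 203.0], [0.392, -0.009])]
brush_holder [(0.55, [318.0, 239.0], [0.764, 0.082]), (0.5, [264.0, 171.0], [0.526, 0.21])]
mirror [(0.67, [281.0, 298.0], [0.759, -0.106])]
top 360.7191086995677 [0.45687421 0.05979712 0.80475544] [ 
[... 333 characters left out ...]
9, 0.377]), (0.81, [139.0, 311.0], [0.291, 0.3]), (0.79, [187.0, 238.0], [0.446, 0.197])]
cover_end [(0.91, [177.0, 167.0], [0.603, 0.221]), (0.89, [126.0, 209.0], [0.511, 0.331]), (0.82, [199.0, 273.0], [0.372, 0.17])]
slot [(0.82, [356.0, 198.0], [0.526, -0.164])]
catch_nose [(0.66, [382.0, 134.0], [0.657, -0.217])]
trimmer []
comb [(0.59, [283.0, 261.0], [0.394, -0.013])]
brush_holder [(0.65, [234.0, 99.0], [0.764, 0.093])]
mirror [(0.67, [320.0, 95.0], [0.772, -0.107])]
1.1 [ 0.26724284 -0.56497683  0.22257505] [[ 4.27559877e-01 -9.03987030e-01  2.52819662e-05]
 [-9.03987028e-01 -4.27559878e-01 -6.54801962e-05]
 [ 7.00028024e-05  5.14213516e-06 -9.99999998e-01]] 0.9996471929867728 0.0187
```

Run:
```python
import cv2
a=cv2.imread('pics/top0.png');b=cv2.imread('pics/scene0.png')
cv2.imwrite('pics/top0x.png',cv2.resize(a,(800,600),interpolation=cv2.INTER_CUBIC))
cv2.imwrite('pics/scene0x.png',cv2.resize(b,(800,600),interpolation=cv2.INTER_CUBIC))
cv2.imwrite('pics/topcov.png',cv2.resize(a[140:340,90:240],(600,600*200//150*3//4),interpolation=cv2.INTER_CUBIC))
```

```text
(no output)
```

View pics/top0x.png

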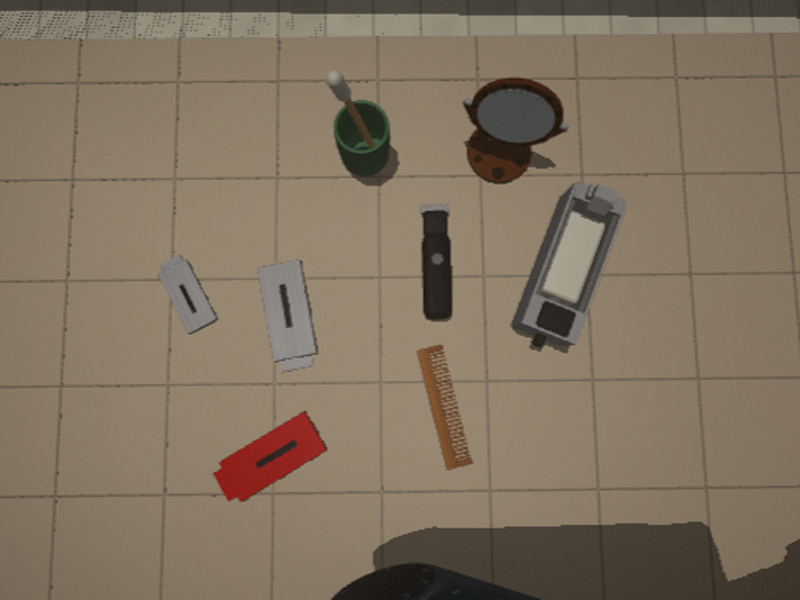

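View pics/scene0x.png

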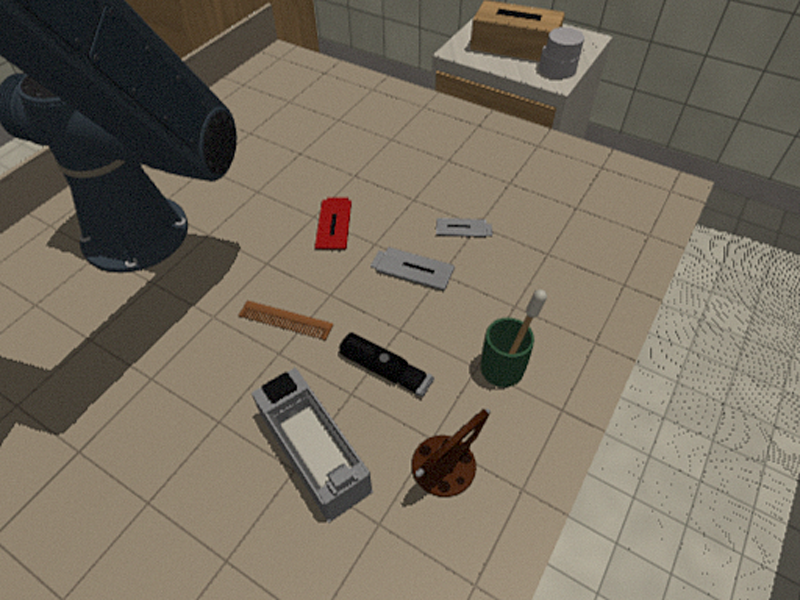

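View pics/topcov.png

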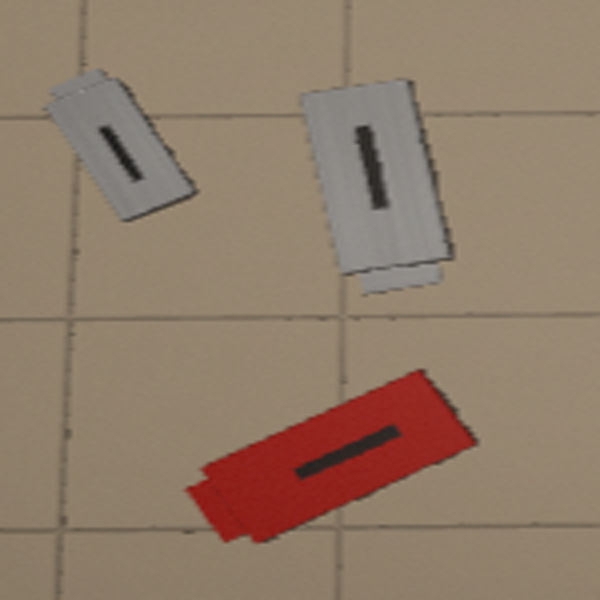

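Run:
```python
import cv2,pickle
from h import *
a=cv2.imread('pics/top0.png');b=cv2.imread('pics/scene0.png')
cv2.imwrite('pics/topd.png',cv2.resize(a[110:230,320:410],(600,800))[0:600] if 0 else cv2.resize(a[110:230,320:410],(450,600),interpolation=cv2.INTER_CUBIC))
cv2.imwrite('pics/scd.png',cv2.resize(b[230:340,155:245],(490,600),interpolation=cv2.INTER_CUBIC))
c=pickle.load(open('top0.pkl','rb'))
for uv in [(165.5,163.5),(192.5,160),(203,204.2),(175.5,208.2)]: print(ray(c,uv,.012))
for uv in [(199.5,210),(181,213.5)]: print('lip',ray(c,uv,.004))
```

```text
[0.61184178 0.24566342 0.012     ]
[0.61916994 0.18556538 0.012     ]
[0.51997776 0.16168815 0.012     ]
[0.51180744 0.22205709 0.012     ]
lip [0.50779254 0.17042209 0.004     ]
lip [0.50046921 0.21135818 0.004     ]
```

View pics/topd.png

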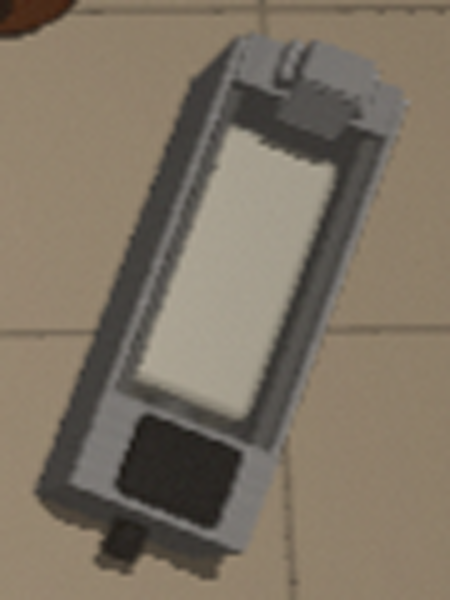

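View pics/scd.png

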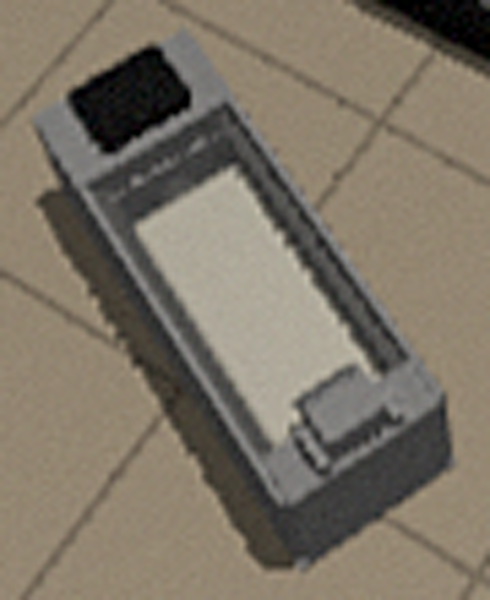

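```bash
cat > fit.py <<'E'
from h import *
import pickle
from scipy.optimize import least_squares
def fit(obs,x0):
    def T(p,P):
        c,s=np.cos(p[2]),np.sin(p[2]);P=np.float64(P)
        return np.c_[p[0]+c*P[:,0]-s*P[:,1],p[1]+s*P[:,0]+c*P[:,1],P[:,2]]
    f=lambda p:np.concatenate([(proj(c,T(p,P))-uv).ravel() for c,P,uv in obs])
    r=least_squares(f,x0,loss='soft_l1');return r.x,f(r.x).reshape(-1,2)
E
python3 - <<'E'
from fit import *
t=pickle.load(open('top0.pkl','rb'));s=pickle.load(open('scene0.pkl','rb'))
L=.1035;W=.038;z=.072
D=np.array([[L,W,z],[L,-W,z],[-L,-W,z],[-L,W,z],[-.0615,-.034,z],[-.0615,.034,z]])
ut=np.array([(243,35),(405,97),(245,552),(72,486),(272,450),(118,388)])/5+[320,110]
us=np.array([(443,395),(285,505),(38,118),(183,30),(90,185),(232,100)])/[490/90,600/110]+[155,230]
for o in ([(t,D,ut)],[(s,D,us)],[(t,D,ut),(s,D,us)]):
    p,r=fit(o,[.6,-.18,-.38]);print(p,np.degrees(p[2]));print(np.round(r,1).tolist())
    d=p
C=np.array([[.068,.031,.012],[.068,-.031,.012],[-.068,-.031,.012],[-.068,.031,.012],[-.084,-.022,.004],[-.084,.022,.004]])
uc=np.array([(165.5, 171.3),(192.5,166.7),(203,225.7),(175.5,231),(199.5,233.3),(181,238)])
p,r=fit([(t,C,uc)],[.53,.2,.15]);print('cover',p,np.degrees(p[2]),np.round(r,1).tolist())
print(proj(s,[[p[0],p[1],.012]]))
E
```

```text
[ 0.58809374 -0.18755681 -0.39157791] -22.435761505894202
[[-0.3, -1.6], [1.5, -0.8], [0.3, 0.4], [-0.3, -0.3], [-0.1, 0.9], [-0.5, 1.0]]
[ 0.58934193 -0.18604309 -0.39411534] -22.58114545782492
[[1.8, 0.2], [0.0, 1.1], [-1.0, -0.3], [0.9, -0.7], [-0.5, -0.3], [-0.6, -0.2]]
[ 0.58858745 -0.18690063 -0.39084501] -22.393769277832366
[[-0.7, -1.8], [1.1, -1.1], [-0.0, 0.1], [-0.6, -0.6], [-0.4, 0.6], [-0.8, 0.8], [1.4, 0.2], [-0.3, 1.2], [-1.6, -0.1], [0.3, -0.5], [-1.0, -0.1], [-1.2, -0.0]]
cover [0.53365252 0.20386058 0.17549433] 10.05508433590648 [[-0.4, -0.4], [0.1, -0.9], [0.0, 0.3], [-0.5, 0.3], [1.2, 0.7], [-0.1, -0.2]]
[[265.43623265 170.98422756]]
```

Call:
{"fn": "send_rows", "kwargs": {
  "motion": [
    [[-28.7,-29.3,0],0],
    [[-28.7,-29.3,0],0],
    [[-28.7,-29.3,0],0],
    [[-28.7,-29.3,0],0],
    [[-28.7,-29.3,0],0]
  ],
  "gripper": 0
}}

```text
time_s: 1.52
position: [0.338, -0.3784, 0.221]
tcp_rot: [[0.416, -0.909, 0.002], [-0.909, -0.416, -0.012], [0.012, 0.003, -1.0]]
force: [1.5, 0.0, 0.1]
opening: 0.999
```

Call:
{"fn": "send_rows", "kwargs": {
  "motion": [
    [[-28.7,-29.3,0],0],
    [[-28.7,-29.3,0],0],
    [[-28.7,-29.3,0],0],
    [[-28.7,-29.3,0],0],
    [[-28.7,-29.3,0],0]
  ]
}}

```text
time_s: 1.93
position: [0.4118, -0.1833, 0.22]
tcp_rot: [[0.412, -0.911, 0.005], [-0.911, -0.412, -0.014], [0.015, 0.001, -1.0]]
force: [0.5, 0.0, 0.3]
opening: 1.0
```

Call:
{"fn": "send_rows", "kwargs": {
  "motion": [
    [[-28.7,-29.3,0],0],
    [[-28.7,-29.3,0],0],
    [[-28.7,-29.3,0],0],
    [[-28.7,-29.3,0],0],
    [[-28.7,-29.3,0],0]
  ]
}}

```text
time_s: 2.35
position: [0.4866, 0.0115, 0.2195]
tcp_rot: [[0.411, -0.912, 0.01], [-0.911, -0.411, -0.016], [0.018, -0.002, -1.0]]
force: [0.9, -1.6, 0.2]
opening: 1.0
```

Call:
{"fn": "send_rows", "kwargs": {
  "motion": [
    [[-29.5,-27.5,0],0],
    [[-29.5,-27.5,0],0],
    [[-29.5,-27.5,0],0],
    [[-29.5,-27.5,0],0],
    [[-29.5,-27.5,0],0]
  ]
}}

```text
time_s: 2.77
position: [0.5523, 0.2093, 0.2184]
tcp_rot: [[0.412, -0.911, 0.013], [-0.911, -0.413, -0.016], [0.02, -0.005, -1.0]]
force: [0.4, -0.7, -0.4]
opening: 0.997
```

Call:
{"fn": "send_rows", "kwargs": {
  "motion": [
    [[0,0,15],0.1],
    [[0,0,25],0.09],
    [[0,0,20],0.07],
    [[0,0,10],0.02],
    [[0,0,0],0]
  ]
}}

```text
time_s: 3.18
position: [0.5589, 0.2212, 0.1482]
tcp_rot: [[0.146, -0.989, 0.026], [-0.989, -0.147, -0.01], [0.014, -0.024, -1.0]]
force: [-0.2, 0.4, 0.1]
opening: 1.001
```

```bash
cat > d.py <<'E'
from h import *
import sys
def d(tx,ty,tz,yaw):  # yaw deg of tool x axis
    s=bot.read_state();R=np.array(s['tcp_rot']);p=np.array(s['position'])
    cur=np.degrees(np.arctan2(R[1,0],R[0,0]));
    print('t',round(s['time_s'],2),'pos',np.round(p,4),'yaw',round(cur,2),'zax',np.round(R[:,2],4),'F',np.round(s['force'],1),'M',np.round(s['moment'],2),'op',round(s['opening'],3))
    print('tool delta mm',np.round(R.T@(np.array([tx,ty,tz])-p)*1000,1),'turn rad',round(float(np.radians((cur-yaw+180)%360-180)),3), 'j',np.round(s['joint_positions'],1))
if __name__=='__main__': d(*map(float,sys.argv[1:]))
E
python3 d.py .5514 .2070 .003 -79.95
```

```text
t 3.18 pos [0.5589 0.2212 0.1482] yaw -81.59 zax [ 0.0262 -0.0104 -0.9996] F [-0.2  0.4  0.1] M [0.03 0.02 0.  ] op 1.001
tool delta mm [ 10.9  13.  145.1] turn rad -0.029 j [11.4 33.2 90.5 -1.1 54.9 93.6]
```

Call:
{"fn": "send_rows", "kwargs": {
  "motion": [
    [[3,4,30],-0.02],
    [[3,4,30],-0.01],
    [[3,3,30],0],
    [[2,2,20],0],
    [[0,0,0],0]
  ]
}}

```text
time_s: 3.6
position: [0.5573, 0.2066, 0.0405]
tcp_rot: [[0.183, -0.982, 0.039], [-0.983, -0.184, -0.008], [0.015, -0.037, -0.999]]
force: [-0.1, 0.0, -0.0]
opening: 0.996
```

```bash
python3 d.py .5514 .2070 .003 -79.95
python3 - <<'E'
from h import *
c=capture('top');cv2.imwrite('pics/t1.png',cv2.resize(c['image'][100:300,80:320],(720,600),interpolation=cv2.INTER_CUBIC))
E
```

```text
t 3.6 pos [0.5573 0.2066 0.0405] yaw -79.43 zax [ 0.0392 -0.0079 -0.9992] F [-0.1  0.  -0. ] M [0.05 0.05 0.04] op 0.996
tool delta mm [-2.   7.1 37.2] turn rad 0.009 j [10.  41.9 95.6 -1.3 40.4 90.4]
```

View pics/t1.png

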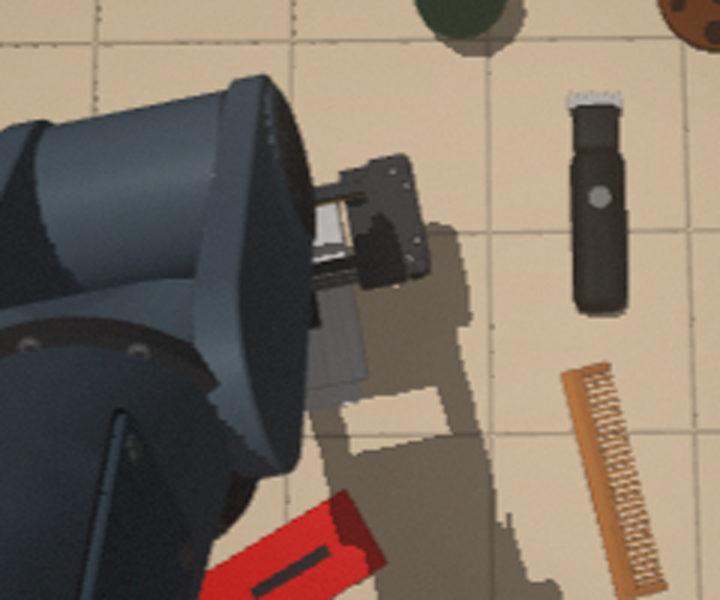

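Call:
{"fn": "send_rows", "kwargs": {
  "motion": [
    [[-1,4,15],0.005],
    [[-1,3,12],0.005],
    [[0,1,8],0],
    [[0,0,2],0],
    [[0,0,0],0]
  ]
}}

```text
time_s: 4.07
position: [0.5603, 0.208, 0.0128]
tcp_rot: [[0.174, -0.983, 0.059], [-0.985, -0.175, -0.004], [0.015, -0.057, -0.998]]
force: [0.1, -0.1, 0.3]
opening: 1.001
```

```bash
python3 d.py .5514 .2070 .003 -79.95
```

```text
t 4.07 pos [0.5603 0.208  0.0128] yaw -79.95 zax [ 0.0587 -0.0044 -0.9983] F [ 0.1 -0.1  0.3] M [-0.01  0.01 -0.02] op 1.001
tool delta mm [-0.7  9.5  9.3] turn rad -0.0 j [10.1 44.5 96.4 -1.4 35.9 91.2]
```

Call:
{"fn": "send_rows", "kwargs": {
  "motion": [
    [[0,4,3],0],
    [[0,4,3],0],
    [[0,4,3],0],
    [[0,3,1],0],
    [[0,0,0],0]
  ]
}}

```text
time_s: 4.48
position: [0.548, 0.2057, 0.0052]
tcp_rot: [[0.175, -0.982, 0.066], [-0.984, -0.176, -0.003], [0.015, -0.065, -0.998]]
force: [-0.7, 0.0, -0.7]
opening: 1.0
```

```bash
python3 d.py .5514 .2070 .003 -79.95
```

```text
t 4.48 pos [0.548  0.2057 0.0052] yaw -79.9 zax [ 0.0663 -0.003  -0.9978] F [-0.7  0.  -0.7] M [0.04 0.1  0.  ] op 1.0
tool delta mm [-0.7 -3.4  2.5] turn rad 0.001 j [10.1 44.7 98.7 -1.5 33.  91.2]
```

Call:
{"fn": "send_rows", "kwargs": {
  "motion": [
    [[0,0,2],0],
    [[0,0,0],0],
    [[0,0,0],0],
    [[0,0,0],0],
    [[0,0,0],0]
  ],
  "gripper": 0.6
}}

```text
time_s: 4.9
position: [0.5481, 0.2059, 0.003]
tcp_rot: [[0.175, -0.982, 0.066], [-0.984, -0.176, -0.003], [0.014, -0.065, -0.998]]
force: [-0.3, -0.8, 0.4]
opening: 0.708
```

Call:
{"fn": "send_rows", "kwargs": {
  "motion": [
    [[0,0,0],0],
    [[0,0,0],0],
    [[0,0,0],0],
    [[0,0,0],0],
    [[0,0,0],0]
  ]
}}

```text
time_s: 5.32
position: [0.5481, 0.2059, 0.003]
tcp_rot: [[0.176, -0.982, 0.066], [-0.984, -0.176, -0.003], [0.015, -0.065, -0.998]]
force: [-0.2, -0.4, -0.4]
opening: 0.706
```

```bash
python3 d.py .5514 .2070 .003 -79.95
```

```text
t 5.32 pos [0.5481 0.2059 0.003 ] yaw -79.88 zax [ 0.0662 -0.003  -0.9978] F [-0.2 -0.4 -0.4] M [-0.    0.05  0.07] op 0.706
tool delta mm [-0.5 -3.4  0.2] turn rad 0.001 j [10.1 44.9 98.6 -1.5 32.8 91.2]
```

Call:
{"fn": "send_rows", "kwargs": {
  "motion": [
    [[0,0,-20],0],
    [[0,0,-40],0],
    [[0,0,-40],0],
    [[0,0,-40],0],
    [[0,0,-20],0]
  ]
}}

```text
time_s: 5.73
position: [0.5328, 0.205, 0.1602]
tcp_rot: [[0.175, -0.983, 0.047], [-0.984, -0.175, -0.006], [0.015, -0.045, -0.999]]
force: [0.7, 0.6, -1.2]
opening: 0.709
```

```bash
python3 d.py .461 -.134 .16 -112.4
python3 - <<'E'
from h import *
c=capture('scene');cv2.imwrite('pics/s2.png',cv2.resize(c['image'][40:240,150:410],(780,600),interpolation=cv2.INTER_CUBIC))
E
```

```text
t 5.73 pos [0.5328 0.205  0.1602] yaw -79.93 zax [ 0.0472 -0.0064 -0.9989] F [ 0.7  0.6 -1.2] M [ 0.04 -0.04  0.02] op 0.709
tool delta mm [321.2 130.   -1. ] turn rad 0.567 j [10.3 29.8 95.3 -1.1 52.2 90.8]
```

View pics/s2.png

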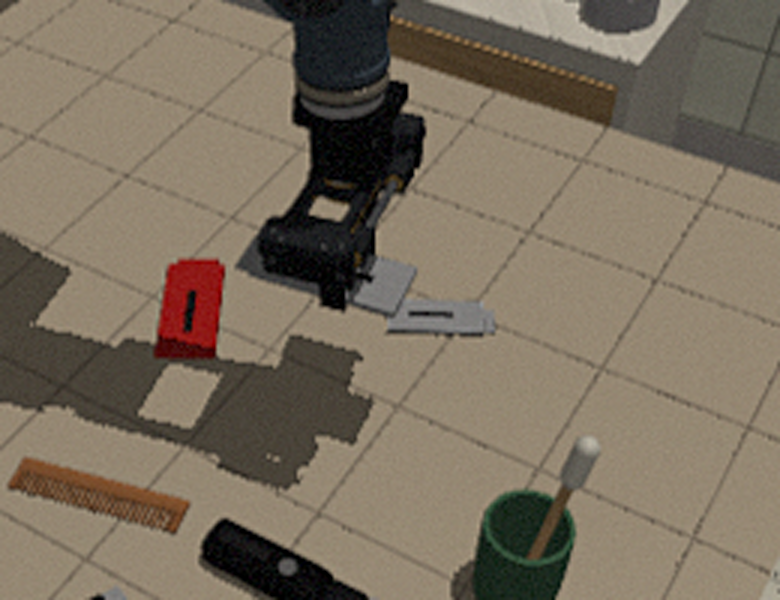

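Call:
{"fn": "send_rows", "kwargs": {
  "motion": [
    [[25,10,0],0],
    [[37,15,0],0],
    [[37,15,0],0],
    [[37,15,0],0],
    [[37,15,0],0]
  ]
}}

```text
time_s: 6.2
position: [0.4994, 0.025, 0.1645]
tcp_rot: [[0.189, -0.98, 0.068], [-0.982, -0.19, -0.001], [0.014, -0.066, -0.998]]
force: [-0.1, -0.5, -1.7]
opening: 0.707
```

Call:
{"fn": "send_rows", "kwargs": {
  "motion": [
    [[37,15,0],0],
    [[37,15,0],0],
    [[37,15,0],0],
    [[30,12,0],0.05],
    [[10,4,0],0.1]
  ]
}}

```text
time_s: 6.62
position: [0.463, -0.1459, 0.1602]
tcp_rot: [[0.034, -0.997, 0.066], [-0.999, -0.034, -0.003], [0.005, -0.066, -0.998]]
force: [0.3, 1.0, -2.1]
opening: 0.707
```

Call:
{"fn": "send_rows", "kwargs": {
  "motion": [
    [[0,0,0],0.11],
    [[0,0,0],0.11],
    [[0,0,0],0.11],
    [[0,0,0],0.06],
    [[0,0,0],0]
  ]
}}

```text
time_s: 7.03
position: [0.4598, -0.1519, 0.1571]
tcp_rot: [[-0.38, -0.923, 0.062], [-0.925, 0.381, -0.002], [-0.022, -0.058, -0.998]]
force: [0.0, 0.4, -1.1]
opening: 0.707
```

```bash
python3 d.py .461 -.134 .12 -112.4
python3 - <<'E'
from h import *
for n in ('scene','top'):
    c=capture(n);cv2.imwrite(f'pics/{n}3.png',cv2.resize(c['image'],(800,600),interpolation=cv2.INTER_CUBIC))
E
```

```text
t 7.03 pos [ 0.4598 -0.1519  0.1571] yaw -112.35 zax [ 0.0618 -0.0022 -0.9981] F [ 0.   0.4 -1.1] M [ 0.05  0.05 -0.01] op 0.707
tool delta mm [-16.2   7.9  37. ] turn rad 0.001 j [-32.7  24.2 108.3   2.6  44.5  77.9]
```

View pics/scene3.png

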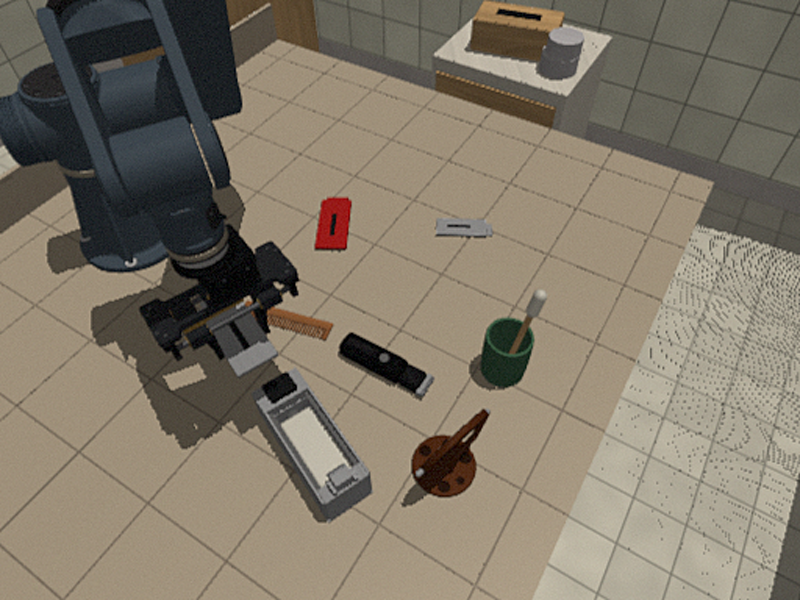

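View pics/top3.png

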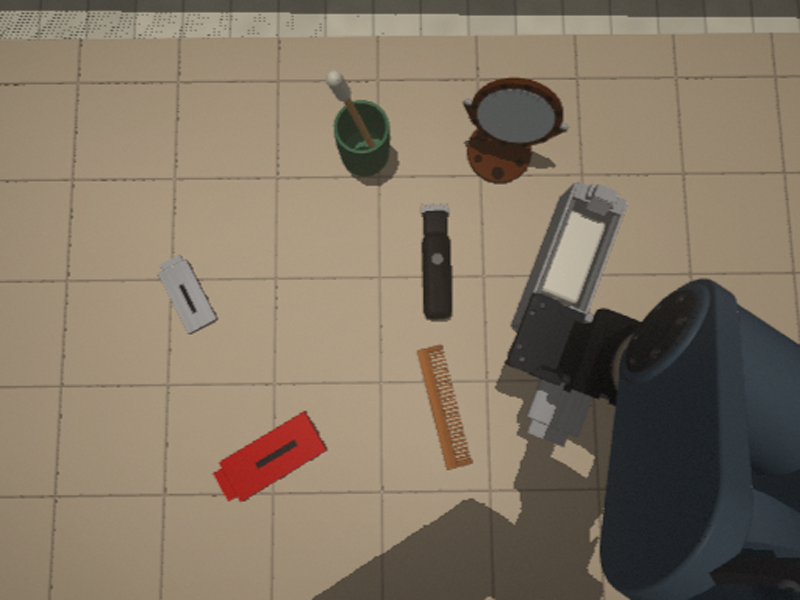

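Call:
{"fn": "send_rows", "kwargs": {
  "motion": [
    [[-8,4,8],0],
    [[-8,4,15],0],
    [[0,3,15],0],
    [[0,2,12],0],
    [[0,0,0],0]
  ]
}}

```text
time_s: 7.55
position: [0.4584, -0.1316, 0.1057]
tcp_rot: [[-0.368, -0.927, 0.065], [-0.93, 0.369, -0.004], [-0.02, -0.062, -0.998]]
force: [-1.0, -0.4, -1.0]
opening: 0.706
```

```bash
python3 d.py .461 -.134 .082 -112.4
```

```text
t 7.55 pos [ 0.4584 -0.1316  0.1057] yaw -111.61 zax [ 0.0654 -0.0044 -0.9979] F [-1.  -0.4 -1. ] M [0.01 0.02 0.01] op 0.706
tool delta mm [ 1.8 -1.9 23.8] turn rad 0.014 j [-30.6  29.2 112.    2.9  35.5  78.7]
```

Call:
{"fn": "send_rows", "kwargs": {
  "motion": [
    [[0,0,8],0.014],
    [[0,0,8],0],
    [[0,0,6],0],
    [[0,0,4],0],
    [[0,0,3],0]
  ]
}}

```text
time_s: 7.97
position: [0.4605, -0.1318, 0.0759]
tcp_rot: [[-0.379, -0.923, 0.066], [-0.925, 0.38, -0.005], [-0.02, -0.063, -0.998]]
force: [-3.3, 0.4, 3.5]
opening: 0.71
```

```bash
python3 d.py .461 -.134 .082 -112.4
```

```text
t 7.97 pos [ 0.4605 -0.1318  0.0759] yaw -112.28 zax [ 0.0655 -0.0051 -0.9978] F [-3.3  0.4  3.5] M [-0.1   0.33 -0.08] op 0.71
tool delta mm [ 1.7 -1.6 -6. ] turn rad 0.002 j [-30.5  32.8 112.8   3.2  31.1  79.2]
```

Call:
{"fn": "send_rows", "kwargs": {
  "motion": [
    [[0,0,3],0],
    [[0,0,3],0],
    [[0,0,3],0],
    [[0,0,2],0],
    [[0,0,0],0]
  ]
}}

```text
time_s: 8.38
position: [0.4615, -0.1322, 0.0648]
tcp_rot: [[-0.38, -0.923, 0.067], [-0.925, 0.38, -0.006], [-0.02, -0.064, -0.998]]
force: [-1.9, 1.6, 3.7]
opening: 0.707
```

```bash
python3 d.py .461 -.134 .082 -112.4;  python3 - <<'E'
from h import *
c=capture('scene');cv2.imwrite('pics/s4.png',cv2.resize(c['image'][160:310,70:270],(800,600),interpolation=cv2.INTER_CUBIC))
E
```

```text
t 8.38 pos [ 0.4615 -0.1322  0.0648] yaw -112.31 zax [ 0.067  -0.0058 -0.9977] F [-1.9  1.6  3.7] M [-0.03  0.24 -0.03] op 0.707
tool delta mm [  1.5  -1.3 -17.2] turn rad 0.002 j [-30.4  34.2 113.1   3.4  29.3  79. ]
```

View pics/s4.png

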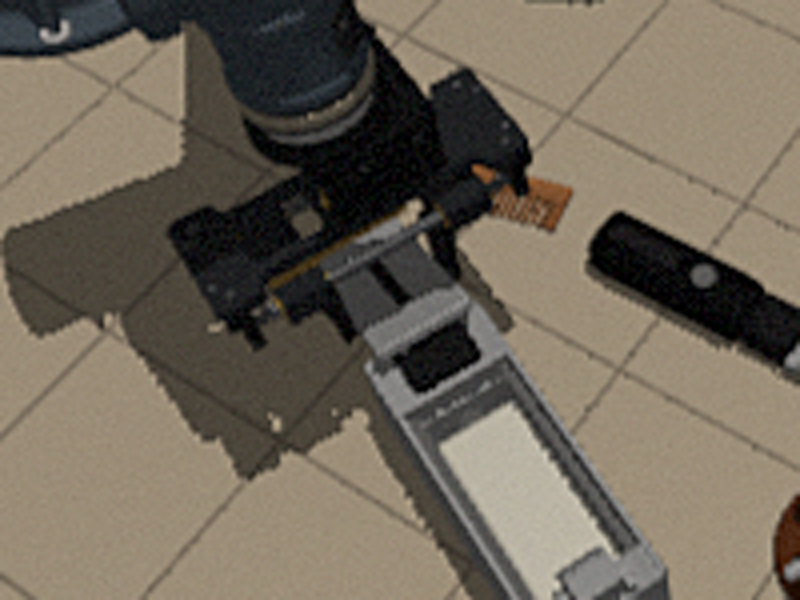

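Run:
```python
from h import *
c=capture('scene');cv2.imwrite('pics/s5.png',cv2.resize(c['image'][215:265,150:210],(720,600),interpolation=cv2.INTER_CUBIC))
s=bot.read_state();p=np.array(s['position'])
yaw=-.391;e=np.array([np.cos(yaw),np.sin(yaw),0]);n=np.array([-e[1],e[0],0])
for deg in (8,12,16,20,24):
    a=np.radians(deg);ax=e*np.cos(a)+[0,0,np.sin(a)];az=-e*np.sin(a)+np.array([0,0,np.cos(a)])
    g=p+[0,0,.005] # cover point (14.5, 8)
    P=[g+ax*.0535+az*dz+n*dy for dz in(.004,-.004) for dy in (-.031,.031)]
    print(deg,np.round((proj(c,P)-[150,215])*12).tolist())
```

```text
8 [[201.0, 455.0], [483.0, 289.0], [211.0, 479.0], [492.0, 314.0]]
12 [[195.0, 442.0], [478.0, 276.0], [207.0, 468.0], [488.0, 303.0]]
16 [[188.0, 428.0], [473.0, 262.0], [201.0, 456.0], [484.0, 291.0]]
20 [[181.0, 414.0], [466.0, 248.0], [195.0, 444.0], [479.0, 278.0]]
24 [[173.0, 399.0], [459.0, 233.0], [189.0, 430.0], [473.0, 264.0]]
```

View pics/s5.png

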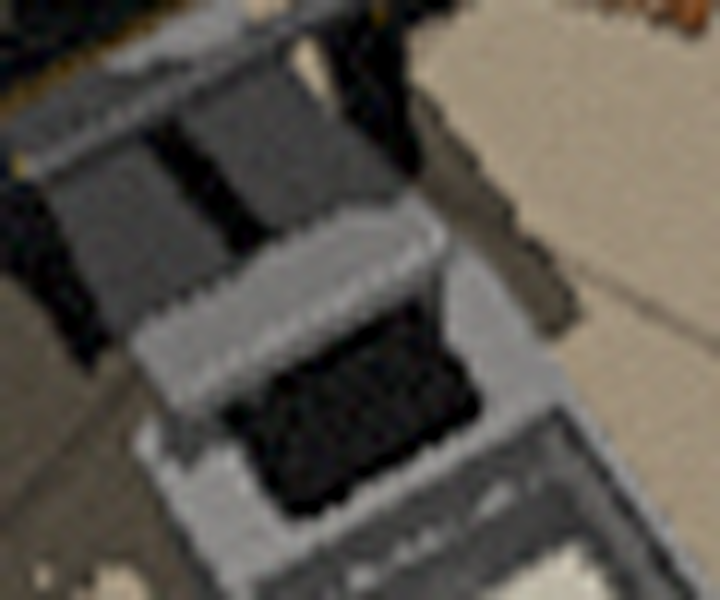

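Call:
{"fn": "send_rows", "kwargs": {
  "motion": [
    [[0,0,-10],0],
    [[0,0,-20],0],
    [[0,0,-25],0],
    [[0,0,-20],0],
    [[0,0,-5],0]
  ]
}}

```text
time_s: 8.9
position: [0.4573, -0.1321, 0.1448]
tcp_rot: [[-0.379, -0.923, 0.066], [-0.925, 0.38, -0.004], [-0.021, -0.063, -0.998]]
force: [0.6, -0.4, -1.4]
opening: 0.709
```

```bash
python3 d.py .6191 -.1995 .145 -112.4
```

```text
t 8.9 pos [ 0.4573 -0.1321  0.1448] yaw -112.3 zax [ 0.0657 -0.0045 -0.9978] F [ 0.6 -0.4 -1.4] M [ 0.05  0.03 -0.08] op 0.709
tool delta mm [   1.  -175.    10.8] turn rad 0.002 j [-30.7  24.9 110.3   2.6  41.5  79.7]
```

Call:
{"fn": "send_rows", "kwargs": {
  "motion": [
    [[0,-25,1],0],
    [[0,-38,2],0],
    [[0,-38,2],0],
    [[0,-38,2],0],
    [[0,-25,1],0]
  ]
}}

```text
time_s: 9.32
position: [0.6079, -0.1918, 0.1443]
tcp_rot: [[-0.379, -0.924, 0.059], [-0.925, 0.379, -0.0], [-0.022, -0.055, -0.998]]
force: [1.3, 0.0, 0.3]
opening: 0.704
```

```bash
python3 d.py .6191 -.1995 .145 -112.4;python3 - <<'E'
from h import *
for n in ('scene','top'):
    c=capture(n);cv2.imwrite(f'pics/{n}6.png',cv2.resize(c['image'],(800,600),interpolation=cv2.INTER_CUBIC))
    for t in ('cover_lip','cover_end'): print(n,t,[(round(d['p'],2),np.round(d['xy']).tolist()) for d in place_of(n,t)])
E
```

```text
t 9.32 pos [ 0.6079 -0.1918  0.1443] yaw -112.26 zax [ 5.940e-02 -2.000e-04 -9.982e-01] F [1.3 0.  0.3] M [0.02 0.03 0.02] op 0.704
tool delta mm [  2.8 -13.3  -0. ] turn rad 0.002 j [-28.3  35.2  86.9   2.   54.8  82.9]
scene cover_lip [(0.96, [217.0, 128.0]), (0.83, [314.0, 146.0]), (0.62, [177.0, 246.0]), (0.36, [180.0, 258.0])]
scene cover_end [(0.81, [211.0, 276.0]), (0.76, [280.0, 143.0]), (0.67, [211.0, 157.0])]
top cover_lip [(0.95, [106.0, 167.0]), (0.79, [142.0, 312.0])]
top cover_end [(0.83, [201.0, 272.0]), (0.71, [127.0, 208.0]), (0.6, [355.0, 172.0])]
```

View pics/scene6.png

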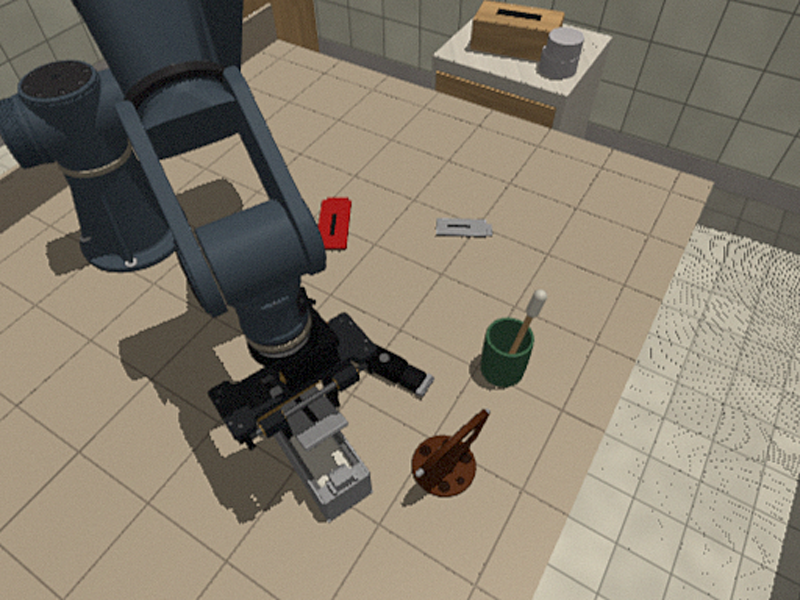

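View pics/top6.png

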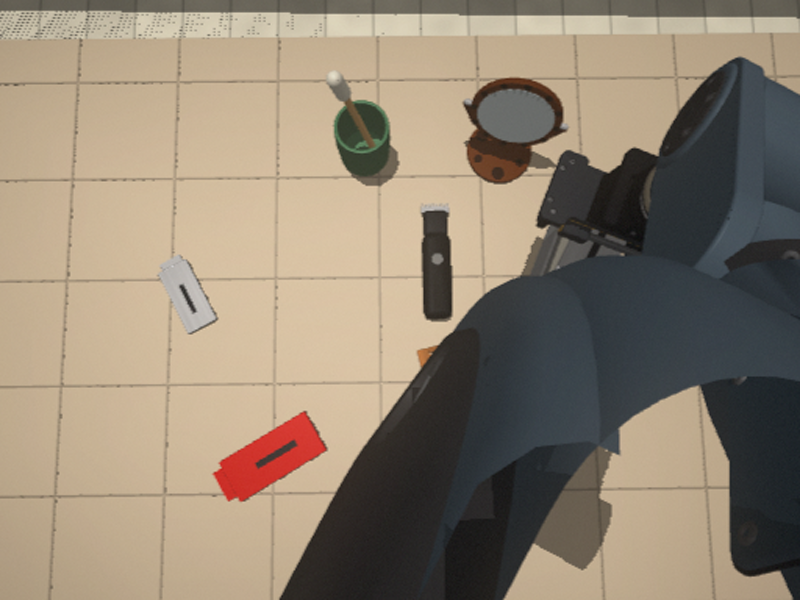

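```bash
cat > tilt.py <<'E'
from h import *
import sys
def model(c,degs,off,sc,gx=.0145):
    s=bot.read_state();p=np.array(s['position'])
    yaw=-.391;e=np.array([np.cos(yaw),np.sin(yaw),0]);n=np.array([-e[1],e[0],0])
    for deg in degs:
        a=np.radians(deg);ax=e*np.cos(a)+[0,0,np.sin(a)];az=-e*np.sin(a)+np.array([0,0,np.cos(a)])
        g=p+[0,0,.005]
        P=[g+ax*(.068-gx)+az*dz+n*dy for dz in(.004,-.004) for dy in (-.031,.031)]
        print(deg,np.round((proj(c,P)-off)*sc).tolist())
if __name__=='__main__':
    x,y,n=int(sys.argv[1]),int(sys.argv[2]),sys.argv[3]
    c=capture('scene');cv2.imwrite(f'pics/{n}.png',cv2.resize(c['image'][y:y+75,x:x+100],(800,600),interpolation=cv2.INTER_CUBIC))
    model(c,(4,8,12,16,20,24,28),[x,y],8)
E
python3 tilt.py 150 235 s7
```

```text
4 [[374.0, 440.0], [590.0, 301.0], [379.0, 455.0], [593.0, 317.0]]
8 [[370.0, 431.0], [587.0, 292.0], [377.0, 448.0], [592.0, 310.0]]
12 [[366.0, 422.0], [584.0, 282.0], [374.0, 441.0], [590.0, 302.0]]
16 [[362.0, 412.0], [580.0, 272.0], [371.0, 432.0], [587.0, 293.0]]
20 [[357.0, 401.0], [576.0, 261.0], [367.0, 423.0], [584.0, 284.0]]
24 [[351.0, 390.0], [571.0, 250.0], [362.0, 413.0], [581.0, 274.0]]
28 [[345.0, 378.0], [566.0, 238.0], [357.0, 403.0], [577.0, 263.0]]
```

View pics/s7.png

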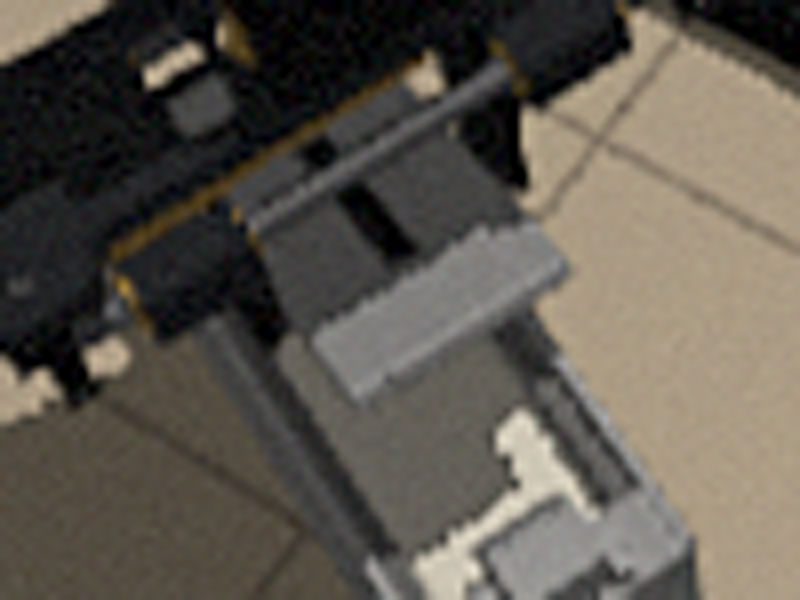

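Call:
{"fn": "send_rows", "kwargs": {
  "motion": [
    [[2,-8,0],0],
    [[1,-7,8],0],
    [[0,0,14],0],
    [[0,0,14],0],
    [[0,0,4],0]
  ]
}}

```text
time_s: 10.08
position: [0.6179, -0.1983, 0.1048]
tcp_rot: [[-0.379, -0.924, 0.057], [-0.925, 0.38, 0.001], [-0.022, -0.052, -0.998]]
force: [-0.3, 0.9, -1.4]
opening: 0.706
```

```bash
python3 d.py .6191 -.1995 .098 -112.4;python3 tilt.py 150 235 s8
```

```text
t 10.08 pos [ 0.6179 -0.1983  0.1048] yaw -112.27 zax [ 0.0567  0.0011 -0.9984] F [-0.3  0.9 -1.4] M [0.05 0.12 0.02] op 0.706
tool delta mm [ 0.8 -1.2  6.8] turn rad 0.002 j [-28.4  39.1  86.5   2.   51.6  82.7]
4 [[422.0, 566.0], [631.0, 427.0], [427.0, 580.0], [634.0, 442.0]]
8 [[419.0, 559.0], [628.0, 419.0], [425.0, 574.0], [633.0, 436.0]]
12 [[415.0, 550.0], [626.0, 410.0], [422.0, 567.0], [631.0, 428.0]]
16 [[411.0, 541.0], [622.0, 401.0], [419.0, 560.0], [629.0, 420.0]]
20 [[406.0, 530.0], [618.0, 391.0], [416.0, 551.0], [626.0, 412.0]]
24 [[401.0, 520.0], [614.0, 380.0], [412.0, 542.0], [623.0, 402.0]]
28 [[396.0, 509.0], [609.0, 369.0], [407.0, 532.0], [619.0, 392.0]]
```

View pics/s8.png

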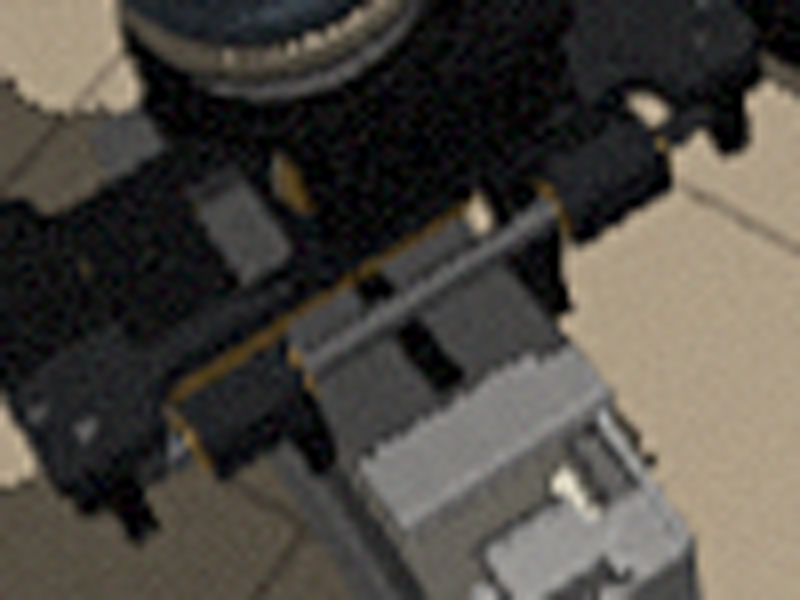

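Call:
{"fn": "send_rows", "kwargs": {
  "motion": [
    [[1,0,4],0],
    [[0,0,3],0],
    [[0,4,0],0],
    [[0,4,0],0],
    [[0,3,0],0]
  ]
}}

```text
time_s: 10.55
position: [0.6082, -0.1957, 0.0971]
tcp_rot: [[-0.379, -0.924, 0.058], [-0.925, 0.38, 0.0], [-0.022, -0.054, -0.998]]
force: [-1.6, 0.1, -1.1]
opening: 0.707
```

```bash
python3 d.py .6025 -.1926 .098 -112.4
```

```text
t 10.55 pos [ 0.6082 -0.1957  0.0971] yaw -112.28 zax [ 5.810e-02  2.000e-04 -9.983e-01] F [-1.6  0.1 -1.1] M [0.12 0.06 0.02] op 0.707
tool delta mm [-0.8  6.4 -1.2] turn rad 0.002 j [-28.6  39.   88.4   2.1  49.7  82.4]
```

Call:
{"fn": "send_rows", "kwargs": {
  "motion": [
    [[-1,3,0],0],
    [[0,3,0],0],
    [[0,2,0],0],
    [[0,1,0],0],
    [[0,0,0],0]
  ]
}}

```text
time_s: 10.97
position: [0.602, -0.192, 0.0993]
tcp_rot: [[-0.379, -0.923, 0.067], [-0.925, 0.38, -0.004], [-0.022, -0.064, -0.998]]
force: [-0.1, 0.4, -4.4]
opening: 0.71
```

```bash
python3 d.py .6025 -.1926 .098 -112.4;python3 tilt.py 140 225 s9
```

```text
t 10.97 pos [ 0.602  -0.192   0.0993] yaw -112.28 zax [ 0.0671 -0.0042 -0.9977] F [-0.1  0.4 -4.4] M [-0.06 -0.17 -0.01] op 0.71
tool delta mm [ 0.4 -0.6  1.3] turn rad 0.002 j [-28.6  38.3  89.9   2.2  48.4  82.3]
4 [[469.0, 603.0], [675.0, 467.0], [474.0, 617.0], [679.0, 482.0]]
8 [[466.0, 595.0], [673.0, 459.0], [472.0, 610.0], [677.0, 475.0]]
12 [[462.0, 586.0], [670.0, 450.0], [469.0, 604.0], [676.0, 468.0]]
16 [[458.0, 577.0], [666.0, 441.0], [466.0, 596.0], [673.0, 460.0]]
20 [[453.0, 567.0], [662.0, 431.0], [463.0, 587.0], [670.0, 451.0]]
24 [[448.0, 556.0], [658.0, 420.0], [458.0, 578.0], [667.0, 442.0]]
28 [[442.0, 545.0], [653.0, 409.0], [454.0, 568.0], [663.0, 432.0]]
```

View pics/s9.png

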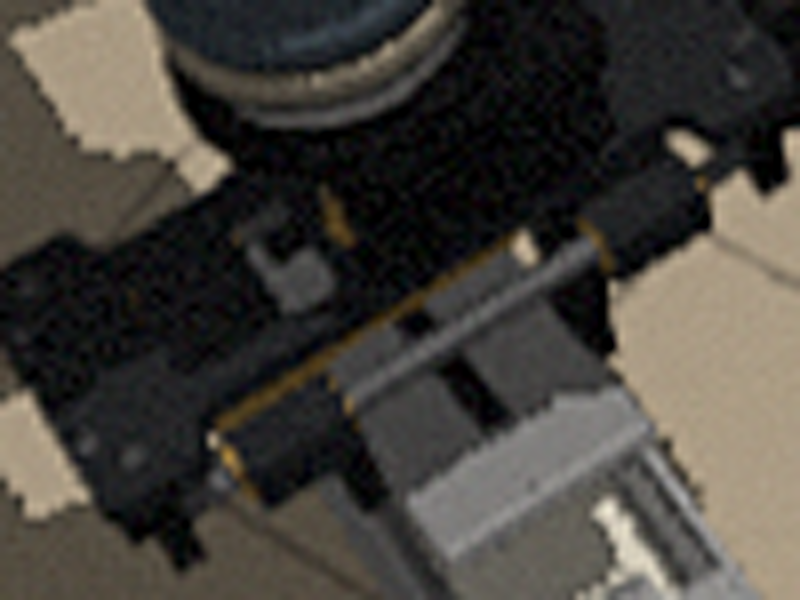

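Call:
{"fn": "send_rows", "kwargs": {
  "motion": [
    [[0,1,4],0],
    [[0,0,4],0],
    [[0,-1,4],0],
    [[0,-1,4],0],
    [[0,0,2],0]
  ]
}}

```text
time_s: 11.43
position: [0.6076, -0.1939, 0.0832]
tcp_rot: [[-0.379, -0.922, 0.074], [-0.925, 0.38, -0.007], [-0.021, -0.071, -0.997]]
force: [3.2, -0.4, 3.7]
opening: 0.71
```

```bash
python3 d.py .6095 -.1955 .076 -112.4;python3 tilt.py 140 225 s10
```

```text
t 11.43 pos [ 0.6076 -0.1939  0.0832] yaw -112.29 zax [ 0.0737 -0.0072 -0.9973] F [ 3.2 -0.4  3.7] M [ 0.04 -0.14  0.01] op 0.71
tool delta mm [ 0.9 -1.8  7.4] turn rad 0.002 j [-28.5  39.9  89.8   2.3  46.5  82.3]
4 [[490.0, 645.0], [693.0, 510.0], [495.0, 658.0], [696.0, 524.0]]
8 [[487.0, 637.0], [691.0, 502.0], [493.0, 652.0], [695.0, 518.0]]
12 [[483.0, 629.0], [688.0, 493.0], [490.0, 646.0], [693.0, 511.0]]
16 [[479.0, 619.0], [684.0, 484.0], [487.0, 638.0], [691.0, 503.0]]
20 [[475.0, 610.0], [681.0, 474.0], [484.0, 630.0], [688.0, 494.0]]
24 [[470.0, 599.0], [676.0, 464.0], [480.0, 621.0], [685.0, 485.0]]
28 [[464.0, 588.0], [671.0, 453.0], [475.0, 611.0], [681.0, 476.0]]
```

View pics/s10.png

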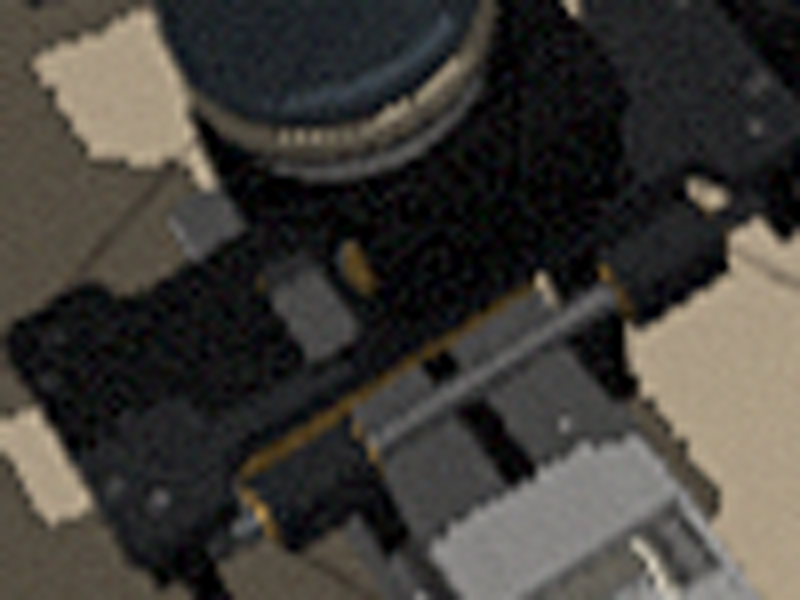

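Call:
{"fn": "send_rows", "kwargs": {
  "motion": [
    [[0,0,3],0],
    [[0,1,3],0],
    [[0,1,2],0],
    [[0,0,0],0],
    [[0,0,0],0]
  ]
}}

```text
time_s: 11.9
position: [0.6082, -0.1943, 0.0745]
tcp_rot: [[-0.38, -0.922, 0.078], [-0.925, 0.38, -0.009], [-0.021, -0.075, -0.997]]
force: [2.7, -0.6, 2.3]
opening: 0.705
```

```bash
python3 d.py .6095 -.1955 .076 -112.4;python3 tilt.py 150 245 s11
```

```text
t 11.9 pos [ 0.6082 -0.1943  0.0745] yaw -112.31 zax [ 0.0776 -0.0092 -0.9969] F [ 2.7 -0.6  2.3] M [-0.01 -0.17 -0.03] op 0.705
tool delta mm [ 0.6 -1.8 -1.4] turn rad 0.002 j [-28.5  40.6  90.1   2.3  45.2  82.2]
4 [[415.0, 500.0], [617.0, 365.0], [420.0, 513.0], [620.0, 379.0]]
8 [[412.0, 492.0], [614.0, 357.0], [418.0, 507.0], [619.0, 373.0]]
12 [[409.0, 484.0], [611.0, 349.0], [416.0, 501.0], [617.0, 366.0]]
16 [[404.0, 475.0], [608.0, 340.0], [413.0, 493.0], [615.0, 359.0]]
20 [[400.0, 465.0], [604.0, 330.0], [409.0, 485.0], [612.0, 350.0]]
24 [[395.0, 455.0], [600.0, 320.0], [405.0, 476.0], [608.0, 341.0]]
28 [[390.0, 444.0], [595.0, 309.0], [401.0, 467.0], [605.0, 332.0]]
```

View pics/s11.png

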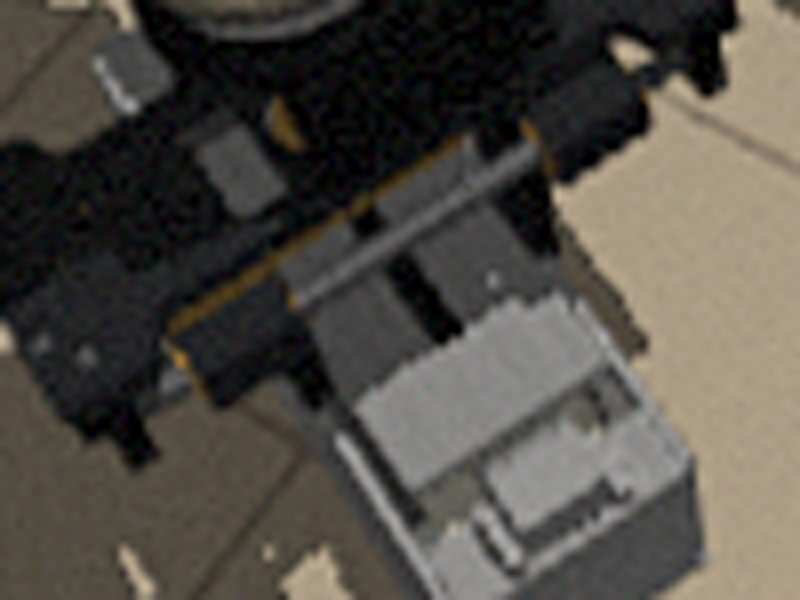

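Call:
{"fn": "send_rows", "kwargs": {
  "motion": [
    [[0,0,0],0],
    [[0,0,0],0],
    [[0,0,0],0],
    [[0,0,-10],0],
    [[0,0,-20],0]
  ],
  "gripper": 0
}}

```text
time_s: 12.37
position: [0.5982, -0.1899, 0.0993]
tcp_rot: [[-0.379, -0.924, 0.058], [-0.925, 0.38, 0.001], [-0.023, -0.054, -0.998]]
force: [-0.1, 0.0, 0.5]
opening: 0.969
```

Call:
{"fn": "send_rows", "kwargs": {
  "motion": [
    [[0,0,-20],0],
    [[0,0,-20],0],
    [[0,0,-10],0],
    [[0,0,0],0],
    [[0,0,0],0]
  ],
  "gripper": 0
}}

```text
time_s: 12.78
position: [0.5921, -0.1891, 0.1543]
tcp_rot: [[-0.379, -0.924, 0.054], [-0.925, 0.379, 0.002], [-0.022, -0.05, -0.999]]
force: [-0.2, 0.2, -0.4]
opening: 1.0
```

```bash
python3 d.py .6440 -.2098 .13 -112.4;python3 tilt.py 150 245 s12;python3 - <<'E'
from h import *
for n in ('scene','top'):
    c=capture(n);cv2.imwrite(f'pics/{n}12.png',cv2.resize(c['image'],(800,600),interpolation=cv2.INTER_CUBIC))
E
```

```text
t 12.78 pos [ 0.5921 -0.1891  0.1543] yaw -112.25 zax [ 0.0541  0.0015 -0.9985] F [-0.2  0.2 -0.4] M [0.06 0.11 0.02] op 1.0
tool delta mm [ -0.  -54.6  27.1] turn rad 0.003 j [-28.8  33.5  88.6   1.9  55.2  82.4]
4 [[334.0, 321.0], [552.0, 182.0], [340.0, 337.0], [556.0, 199.0]]
8 [[330.0, 312.0], [550.0, 173.0], [337.0, 330.0], [555.0, 191.0]]
12 [[326.0, 303.0], [546.0, 164.0], [334.0, 322.0], [553.0, 183.0]]
16 [[321.0, 293.0], [543.0, 153.0], [331.0, 314.0], [550.0, 175.0]]
20 [[316.0, 282.0], [538.0, 142.0], [327.0, 304.0], [547.0, 165.0]]
24 [[311.0, 270.0], [533.0, 131.0], [322.0, 294.0], [543.0, 155.0]]
28 [[305.0, 258.0], [528.0, 119.0], [317.0, 283.0], [539.0, 144.0]]
```

View pics/s12.png

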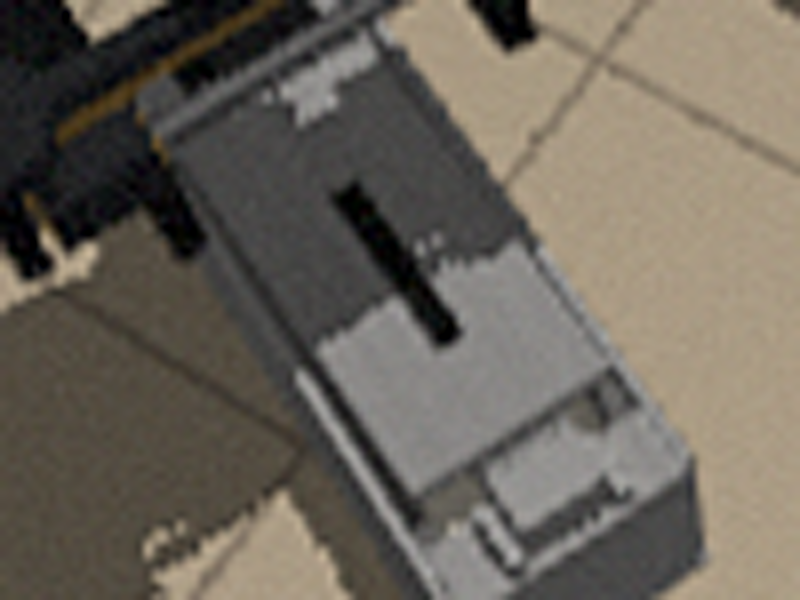

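View pics/top12.png

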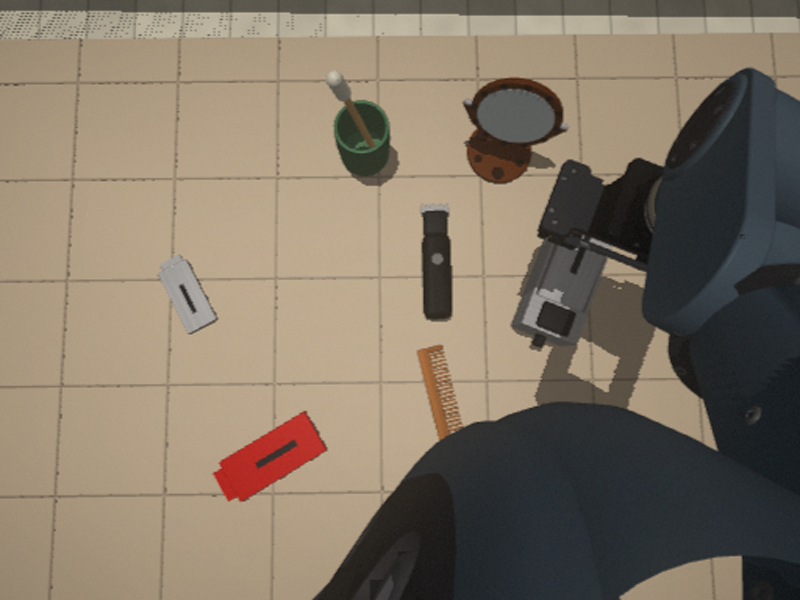

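View pics/scene12.png

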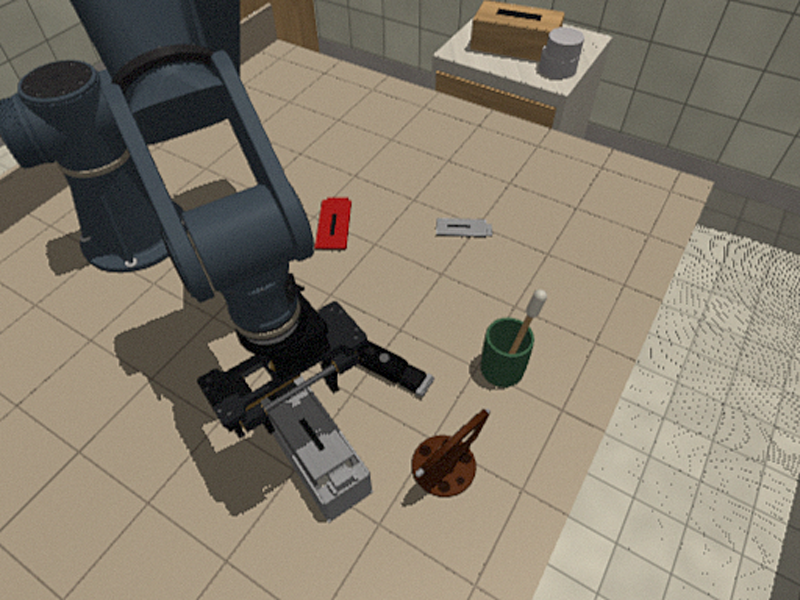

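Call:
{"fn": "send_rows", "kwargs": {
  "motion": [
    [[0,-15,0],0],
    [[0,-20,3],0],
    [[0,-9,10],0],
    [[0,-3,10],0],
    [[0,0,5],0]
  ],
  "gripper": 1
}}

```text
time_s: 13.35
position: [0.6347, -0.2054, 0.1204]
tcp_rot: [[-0.379, -0.924, 0.044], [-0.925, 0.379, 0.007], [-0.023, -0.038, -0.999]]
force: [-0.3, 0.4, -0.0]
opening: 0.705
```

```bash
python3 d.py .6367 -.2067 .072 -112.4;python3 tilt.py 150 245 s13
```

```text
t 13.35 pos [ 0.6347 -0.2054  0.1204] yaw -112.26 zax [ 0.0436  0.0071 -0.999 ] F [-0.3  0.4 -0. ] M [ 0.08  0.06 -0.06] op 0.705
tool delta mm [ 1.5 -0.5 48.5] turn rad 0.002 j [-28.2  39.4  82.4   1.9  56.2  83.1]
4 [[451.0, 519.0], [665.0, 375.0], [456.0, 533.0], [668.0, 390.0]]
8 [[448.0, 511.0], [662.0, 367.0], [454.0, 527.0], [667.0, 383.0]]
12 [[444.0, 502.0], [659.0, 358.0], [451.0, 520.0], [665.0, 376.0]]
16 [[440.0, 493.0], [656.0, 348.0], [448.0, 512.0], [663.0, 368.0]]
20 [[435.0, 482.0], [652.0, 338.0], [445.0, 503.0], [660.0, 359.0]]
24 [[430.0, 471.0], [647.0, 327.0], [441.0, 494.0], [656.0, 350.0]]
28 [[424.0, 460.0], [642.0, 315.0], [436.0, 484.0], [652.0, 339.0]]
```

View pics/s13.png

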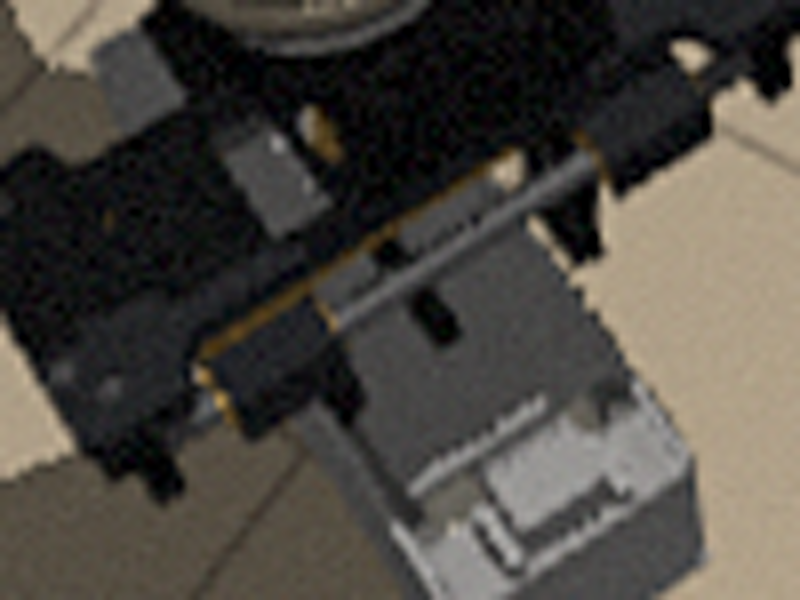

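Call:
{"fn": "send_rows", "kwargs": {
  "motion": [
    [[1,0,0],0],
    [[0,0,0],0],
    [[0,0,0],0],
    [[0,0,0],0],
    [[0,0,0],0]
  ],
  "gripper": 1
}}

```text
time_s: 13.82
position: [0.6287, -0.2036, 0.1163]
tcp_rot: [[-0.379, -0.925, 0.033], [-0.925, 0.379, 0.013], [-0.024, -0.026, -0.999]]
force: [-0.9, 0.6, 0.7]
opening: 0.28
```

Call:
{"fn": "send_rows", "kwargs": {
  "motion": [
    [[0,0,4],0],
    [[0,0,5],0],
    [[0,0,4],0],
    [[0,0,2],0],
    [[0,0,0],0]
  ]
}}

```text
time_s: 14.23
position: [0.6297, -0.2036, 0.1015]
tcp_rot: [[-0.379, -0.925, 0.035], [-0.925, 0.379, 0.011], [-0.024, -0.028, -0.999]]
force: [-0.4, 0.3, -0.5]
opening: 0.01
```

```bash
python3 d.py .6367 -.2067 .072 -112.4
```

```text
t 14.23 pos [ 0.6297 -0.2036  0.1015] yaw -112.26 zax [ 0.0353  0.0114 -0.9993] F [-0.4  0.3 -0.5] M [0.09 0.05 0.03] op 0.01
tool delta mm [ 1.  -6.9 29.7] turn rad 0.003 j [-28.3  40.6  83.5   1.9  54.5  82.9]
```

Call:
{"fn": "send_rows", "kwargs": {
  "motion": [
    [[1,-4,2],0],
    [[0,-4,3],0],
    [[0,0,4],0],
    [[0,0,3],0],
    [[0,0,3],0]
  ]
}}

```text
time_s: 14.65
position: [0.639, -0.2083, 0.0863]
tcp_rot: [[-0.379, -0.925, 0.037], [-0.925, 0.379, 0.01], [-0.024, -0.03, -0.999]]
force: [-1.1, 0.4, 6.7]
opening: 0.009
```

```bash
python3 d.py .6367 -.2067 .072 -112.4
```

```text
t 14.65 pos [ 0.639  -0.2083  0.0863] yaw -112.25 zax [ 0.037   0.0104 -0.9993] F [-1.1  0.4  6.7] M [0.18 0.22 0.03] op 0.009
tool delta mm [-0.3  3.1 14.2] turn rad 0.003 j [-28.3  42.4  82.4   1.9  53.7  82.9]
```

Call:
{"fn": "send_rows", "kwargs": {
  "motion": [
    [[0,0,4],0],
    [[0,0,4],0],
    [[0,0,4],0],
    [[0,0,4],0],
    [[0,0,4],0]
  ]
}}

```text
time_s: 15.07
position: [0.6402, -0.2086, 0.0722]
tcp_rot: [[-0.378, -0.925, 0.038], [-0.926, 0.378, 0.009], [-0.023, -0.032, -0.999]]
force: [-12.3, 4.6, 41.9]
opening: 0.003
```

```bash
python3 d.py .6367 -.2067 .072 -112.4
```

```text
t 15.07 pos [ 0.6402 -0.2086  0.0722] yaw -112.2 zax [ 0.0378  0.0092 -0.9992] F [-12.3   4.6  41.9] M [0.9  2.19 0.02] op 0.003
tool delta mm [-0.4  4.   0.1] turn rad 0.004 j [-28.2  43.5  82.6   1.9  52.2  82.9]
```

Call:
{"fn": "send_rows", "kwargs": {
  "motion": [
    [[0,0,-10],0],
    [[0,5,-20],0],
    [[0,15,-25],0],
    [[0,30,-20],0],
    [[0,30,0],0]
  ]
}}

```text
time_s: 15.48
position: [0.5677, -0.1818, 0.1465]
tcp_rot: [[-0.378, -0.925, 0.047], [-0.926, 0.379, 0.004], [-0.022, -0.042, -0.999]]
force: [0.4, 1.1, 0.8]
opening: 0.005
```

Call:
{"fn": "send_rows", "kwargs": {
  "motion": [
    [[0,35,-5],0],
    [[0,35,0],0],
    [[0,30,0],0],
    [[0,10,0],0],
    [[0,0,0],0]
  ]
}}

```text
time_s: 15.9
position: [0.4553, -0.1345, 0.1461]
tcp_rot: [[-0.378, -0.925, 0.043], [-0.926, 0.378, 0.007], [-0.023, -0.037, -0.999]]
force: [-0.5, -0.2, 0.5]
opening: 0.009
```

```bash
python3 d.py .6367 -.2067 .072 -112.4;python3 - <<'E'
from h import *
c=capture('scene');cv2.imwrite('pics/s14.png',cv2.resize(c['image'][230:340,145:255],(600,600),interpolation=cv2.INTER_CUBIC))
c=capture('top');cv2.imwrite('pics/t14.png',cv2.resize(c['image'][90:240,300:440],(560,600),interpolation=cv2.INTER_CUBIC))
E
```

```text
t 15.9 pos [ 0.4553 -0.1345  0.1461] yaw -112.2 zax [ 0.0431  0.0071 -0.999 ] F [-0.5 -0.2  0.5] M [ 0.09  0.08 -0.02] op 0.009
tool delta mm [-1.000e-01 -1.923e+02  8.130e+01] turn rad 0.003 j [-31.1  25.1 109.3   2.3  43.7  79.5]
```

View pics/s14.png

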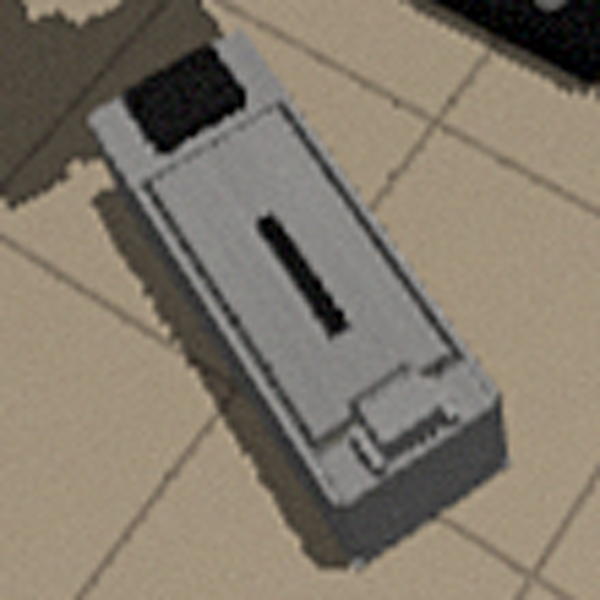

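View pics/t14.png

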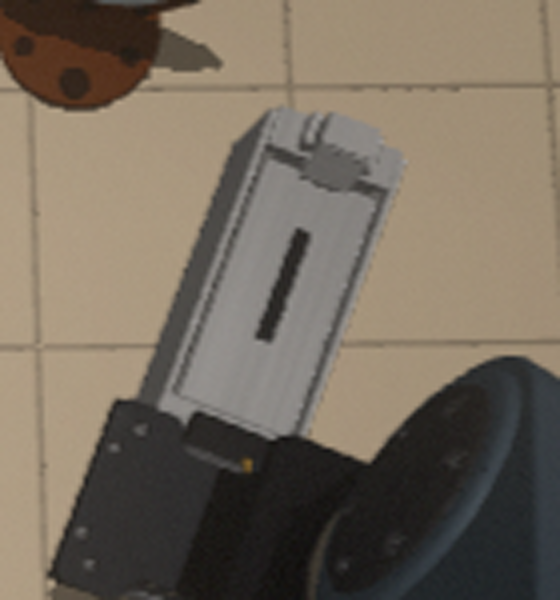

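Run:
```python
from h import *
c=capture('scene')
p=[.5886,-.1869];yaw=-.391;e=np.array([np.cos(yaw),np.sin(yaw)]);n=np.array([-e[1],e[0]])
for z in (.072,.078):
  P=[np.r_[p+e*x+n*y,z] for x,y in((-.061,.031),(-.061,-.031),(.075,-.031),(.075,.031))]
  print(z,np.round((proj(c,P)-[145,230])*600/110).tolist())
a=cv2.imread('pics/scene0.png')
g=lambda i:cv2.cvtColor(i,cv2.COLOR_BGR2GRAY).astype(np.float32)
A=g(a)[300:320,208:230];r=cv2.matchTemplate(g(c['image'])[294:326,202:236],A,cv2.TM_CCOEFF_NORMED);print(cv2.minMaxLoc(r))
```

```text
0.072 [[275.0, 104.0], [146.0, 181.0], [315.0, 440.0], [450.0, 350.0]]
0.078 [[273.0, 97.0], [143.0, 175.0], [313.0, 435.0], [449.0, 343.0]]
(-0.1277606189250946, 0.9097848534584045, (12, 12), (6, 6))
```

```bash
python3 -c "
from rig import bot
print(bot.hand_in())"
```

```text
the job is handed in; nothing more can be done
None
```

The cover is back on the dispenser and I've handed the job in, about 16 s in against the 46 s limit. `hand_in` gives no verdict, so the result rests on my own checks.

**What I did**
- I gripped the larger steel cover across its width; the red one and the smaller steel one were left alone.
- The moves cannot tilt the tool on purpose. So I pressed the cover's plain end on the paddle's edge until it turned in the pads to about 24–25°.
- I slid the lip about 11 mm into the slot under the header and felt the header push back with about 4 N. It stayed there, still at a slant, for well over 0.2 s.
- I lowered it to about 12°, let go so its end rested on the catch ramp, then pressed near the plain end with closed fingers down to z = 72 mm.

**Last checks**
- **Cover:** the pictures show it flush with the walls. Its corners lie within about 1–2 pixels (a few mm) of where a fully seated cover should appear.
- **Catch:** it sits over the cover's end, and matching against the first picture shows no shift, to about a pixel.
- **Other things:** none was touched or looked shifted in the later pictures, though I did not measure them. The arm ended clear, about 75 mm above the dispenser.

**Doubtful points**
- The last press peaked at about 42 N at the wrist. It came through the fingertips, not the gripper's body, so I don't expect it to count against the 40 N limit, but I can't confirm that.
- The tool also drifted 2–4° off vertical during the moves.
- The exact lip depth and the 2 mm catch tolerance could only be judged from the pictures.

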